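# Count three transfer balls into a kit tray by tipping a tub

### The job

The yellow tub with the five white ceramic balls sits nested in an empty one. Lift it straight up by its rim without taking the empty tub along, stand it on clear bench and let go; then take it afresh so that your wrist can tip it, tip it endways, slowly, over the blue kit tray until exactly three balls (about 110 g each) have dropped in, and stand it back upright on the bench with the other two still inside. Pour only, never touch the balls, and leave everything else where it is.

Things in the scene. Friction and masses are not known exactly. Their poses are not given: they have to be found in the camera images.
- full_tub_grip (a point): Yellow tub with the balls, 148 long (own x) x 66 wide (own y) x 71.5 high, both ends alike. Point: midway along and across, 57.5 above its underside, 14 below the rim. The top 28 mm of both long sides is an upright ribbed grip band (66 over all, take it across y); below, it narrows to 46. Flat underside, stands by itself. 0.13 to 0.21 kg without balls. The end balls stand 15 above the rim.
- empty_tub_grip (a point): Same point of the empty, equal tub under it (0.3 kg), loose on the bench at the right. Nested, the full tub's grip band rests on the empty one's rim, so it sits 28 mm higher, its own band all exposed; 1.5 mm play at each side. It comes off straight up after 44 mm. Clear bench to stand the full tub on lies between stack and tray, about x 0.455, its centre 160 mm to the right (-y) of the tray's.
- tray_centre (a point): Blue open square kit tray at the left, 116 x 116 x 50 high, wall and floor 4 thick, 0.6 kg, loose. Point: its middle, 25 above the bench. Axes along its sides. Behind the bench a shelf board overhangs at 0.226 to 0.25 height; its edge runs from x 0.65 at y -0.2 to x 0.54 at y 0.2: keep the wrist clear of it.
- date_stamp: Bystander: hand stamp with a red handle, 30 x 52 x 80 high, origin under its centre.
- small_carton: Bystander: blue carton, 100 x 68 x 45 high, origin under its centre.
- tape_clear: Bystander: roll of clear tape lying flat, 96 across, 48 high, origin under its centre.
- ball_1_center (a point): Polished white ceramic ball, 38 across, 110 g; point at its centre. The five lie in a staggered row on the tub's rounded floor (inner radius 72, lowest 8 above its underside). Tipped slowly endways, they roll over the low rim one by one: at about 33, 44, 55, 68 and 80 degrees of tilt (somewhat less if shaken or hurried).
- ball_2_center (a point): Polished white ceramic ball, 38 across, 110 g; point at its centre. See ball_1.
- ball_3_center (a point): Polished white ceramic ball, 38 across, 110 g; point at its centre. See ball_1.
- ball_4_center (a point): Polished white ceramic ball, 38 across, 110 g; point at its centre. See ball_1.
- ball_5_center (a point): Polished white ceramic ball, 38 across, 110 g; point at its centre. See ball_1.
There are look-alikes about, which are no part of the job. Leave any pink look-alike of the part that bears ball_2_center alone.

How it is judged:
By the outcome, as a careful person would: the job done as asked, in the order asked, and still so for the second after the job is handed in, with the robot touching nothing.
It also fails if it takes over 69 s, if anything falls off the work surface, if the arm or the gripper's body presses on something with over 40 N, if the wrist force passes 120 N, or if a joint passes its speed limit or range.

### The arm

A 6-joint arm with a two-finger parallel gripper is mounted at the origin on the work surface; the furniture and walls round the work are solid. World frame = base frame: x ahead of the robot, y to its left, z up, the work surface at z = 0. Lengths are in mm, angles in rad, forces in N, time in s.
With the tool pointing down it reaches from about 300 to 775 mm from the base axis. Payload 14.6 kg.
Tool frame: the origin (TCP) lies at the very end of the fingers, on their centre line; the grasp point (between the pads) lies 19 mm behind it; z points along the fingers, y is the line along which they close (so a half turn about z gives the same grasp; the last joint's range is limited). The gripper opens to 94 mm and grips with 3 to 60 N. Pads are 16 mm wide; open, the fingers measure 119 mm over their backs; the gripper's body (75 mm by 177 mm) begins 78 mm behind the grasp point.
Start: joints at [1.196, 0.3, 1.521, -0, 1.321, -0.067], TCP at [166.627, 524.142, 205.446] pointing down, gripper open.
Joint ranges: [-3.03, 3.03], [-0.79, 2.21], [0.23, 2.52], [-1.04, 4.18], [0, 3.07], [-2.55, 2.55]. Speed limits (rad/s): [2.22, 2.22, 2.57, 3.14, 3.14, 3.14].

### API

Orientations are given as [roll, pitch, yaw] about the fixed x, y, z axes, in that order (R = Rz(yaw) Ry(pitch) Rx(roll)).
In Python, from cell import manip, optics gives the robot as it stands.
- The arm moves only by the shell command python3 -m crank 'ROWS' [FORCE]. ROWS is JSON, a list of rows, each a list of 7 numbers: the opening in per cent of the stroke, from 0 (shut) to 100 (fully open), then the shift along the tool's x, y, z in mm, then the turn, a rotation vector about the tool's x, y, z in rad. A call has 1 to 10 rows; each row is the pose to reach, as a shift and turn from the pose commanded when the call began, along the tool's axes at that moment; what a row does not reach only later rows make up. A row lasts 1/10 s, in which the tool goes at most 50 mm and 8.59 degrees, less where a joint would pass 70% of its speed; a pose out of reach is approached as far as the arm can. A call with a gripper value outside its range is refused whole. The fingers move at their own pace and stop on an object; FORCE is the grip in N (left out, the last holds). Time passes only in rows, so rows that repeat a pose let the fingers close. It gives the time, the measured TCP pose, the force, the opening and the grip force at its end, in the units of the state.
- manip.read_state(): the state, without advancing time (a new reading comes with each control period).
- optics.camera(name): name is "scene" or "top" or "wrist"; returns (picture, depth): 420x560x3 uint8, red, green, blue; 420x560 float32, mm along the optical axis (not along the pixel's ray), 0 where there is no reading.
- optics.calibration(name): a dict with "camera_matrix" (3x3 intrinsics, pixels), "k1" (the pictures are not rectified: a ray, as slopes to the right and down, at radius r is drawn at 1 + k1 r^2 times it, then the intrinsics apply), "R" (3x3) and "t" (3): a world point X has camera coordinates R X + t. Camera axes: x right, y down, z forward; pixel columns grow to the right and rows downward; lengths in mm; the calibration is good to about 2 mm. A picture is of the moment at which its call begins: read the wrist's pose just before it. calibration takes no time and is no camera call; for the wrist camera it gives the pose at the moment of the call.
- manip.sign_off(): hands the job in; it is judged then, once.
The state is a dict: "clock": time; "joints": joint angles; "qd": joint speeds; "effort": joint torques, N m; "eef_pos": TCP position; "eef_rot": TCP orientation; "wrist_force": force on the tool from outside, world axes, zero at the start; "moment": the same for the moment, N m; "finger_gap": finger opening in mm; "finger_force": force on a finger pad.
Only numpy, scipy, OpenCV 4.12 (cv2) and the standard library are available. Lean on these libraries where they do the work, as an engineer would, in place of code of your own. Each camera call takes 0.05 s, during which the arm holds its last target. There are 200 camera calls.

## Working session

There is one attempt and no reset: what is moved stays moved. The work goes in short steps, Python scripts to look and compute and a shell command to move; the robot and the scene stay as the last step left them, time stands still between calls to the robot, and variables do not carry over. Pictures are saved under pics/ and viewed, at most 10 in all, crops included, and the job is handed in when it is done.

```bash
ls; mkdir -p pics
cat > h.py <<'E'
import numpy as np, cv2
from cell import manip, optics
from scipy.spatial.transform import Rotation as Ro
def cloud(name):
    c=optics.calibration(name); p,d=optics.camera(name)
    K=np.array(c["camera_matrix"]);k1=c["k1"];R=np.array(c["R"]);t=np.array(c["t"])
    v,u=np.mgrid[0:420,0:560].astype(float)
    P=cv2.undistortPoints(np.stack([u.ravel(),v.ravel()],1)[:,None],K,np.array([k1,0,0,0,0.]))[:,0].reshape(420,560,2)
    X=np.dstack([P[...,0]*d,P[...,1]*d,d])
    W=(X-t)@R
    W[d==0]=np.nan
    return p,d,W
def save(p,f): cv2.imwrite("pics/"+f,cv2.cvtColor(p,cv2.COLOR_RGB2BGR))
E
python3 - <<'E'
from h import *
s=manip.read_state();print(s)
for n in("top","scene"):
    p,d,W=cloud(n);np.savez("pics/%s0.npz"%n,p=p,W=W)
    globals()[n]=p
save(top,"top0.png");save(scene,"scene0.png")
E
```

```text
pics
{'clock': 0.0, 'joints': array([ 1.19641032e+00,  3.00469845e-01,  1.52158909e+00,  1.06017953e-05,
        1.32068973e+00, -6.65654987e-02]), 'qd': array([-0.00016253, -0.00024621, -0.00047104, -0.00088927,  0.00023306,
       -0.00044601]), 'effort': array([-2.02225834e-03, -5.31811953e+01, -3.52723718e+01,  7.06928736e-02,
        2.45281780e-02, -1.18860912e-04]), 'eef_pos': array([166.52572686, 523.90775183, 204.88362936]), 'eef_rot': array([-3.14043988e+00, -8.71400703e-05,  2.83376947e+00]), 'wrist_force': array([-0.90555035, -1.23976981, -0.78624628]), 'moment': array([0.00636375, 0.00253422, 0.04381393]), 'finger_force': 0.0, 'finger_gap': 93.76176299950544}
```

View pics/top0.png

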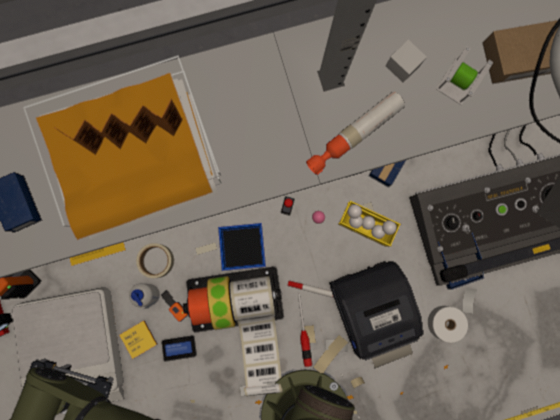

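View pics/scene0.png

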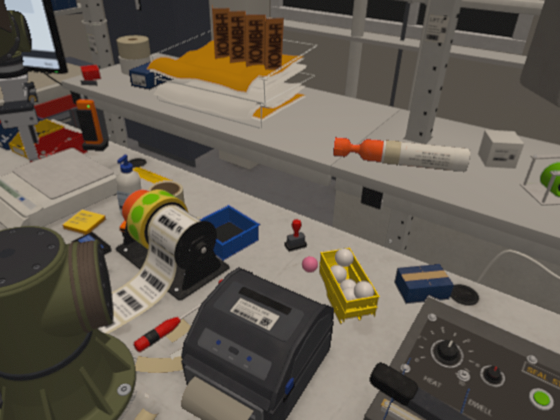

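The top view shows the yellow tub stack at (369,223) and the tray at (242,247). The pink ball is at (319,216) and the stamp at (289,205). In the scene view the stack is at (348,285) and the tray at (230,230). Candidates for the tub are only the stack at (369,223), since the other yellow things are flat strips at (97,254) and (139,339). For the balls there are the white ones in the tub and the pink decoy at (319,216), which I leave alone. Next I measure and take one close crop.

Run:
```python
from h import *
z=np.load("pics/top0.npz");p,W=z["p"],z["W"]
hsv=cv2.cvtColor(p,cv2.COLOR_RGB2HSV)
def box(sl,m,zlo,zhi,name):
    w=W[sl][m[sl]];w=w[(w[:,2]>zlo)&(w[:,2]<zhi)]
    r=cv2.minAreaRect(w[:,:2].astype(np.float32))
    print(name,len(w),"z pct",np.percentile(w[:,2],[5,50,95,99]).round(),"rect",np.round(r[0],1),np.round(r[1],1),round(r[2],1)); return w
yel=(hsv[...,0]>20)&(hsv[...,0]<35)&(hsv[...,1]>120)
s=np.s_[190:255,330:410]
box(s,yel,85,115,"tub rim"); box(s,yel,-5,200,"tub all")
al=np.ones(p.shape[:2],bool); box(s,al,90,130,"tub hi")
blu=(hsv[...,0]>100)&(hsv[...,0]<130)&(hsv[...,1]>120)
s=np.s_[215:280,210:275]; box(s,blu,40,60,"tray rim"); box(s,blu,-5,20,"tray floor")
pk=((hsv[...,0]>160)|(hsv[...,0]<5))&(hsv[...,1]>60)
box(np.s_[205:228,308:332],pk,-5,80,"pink")
box(np.s_[193:220,276:300],al,15,120,"stamp")
wh=(hsv[...,1]<40)&(hsv[...,2]>150);s=np.s_[200:245,335:400]
box(s,wh,60,140,"balls")
# bench profile around target spot
for n,(v,u) in dict(spot=(235,315),shelf=(150,330)).items(): print(n,W[v,u].round())
# height map for obstacles
for x in range(340,700,20):
    row=[]
    for y in range(260,-260,-20):
        m=(abs(W[...,0]-x)<10)&(abs(W[...,1]-y)<10); row.append("%4d"%np.nanpercentile(W[...,2][m],95) if m.any() else "   .")
    print(x,"".join(row))
c=cv2.resize(p[190:290,210:420],None,fx=3.7,fy=3.7,interpolation=cv2.INTER_CUBIC);save(c,"crop0.png")
```

```text
tub rim 324 z pct [ 87.  99. 105. 107.] rect [ 518.5 -184.7] [149.5  68.9] 63.3
tub all 760 z pct [ 38.  79. 103. 106.] rect [ 526.5 -188.4] [149.5  87.3] 63.8
tub hi 615 z pct [ 93. 103. 114. 117.] rect [ 518.3 -185.2] [150.5  69. ] 63.3
tray rim 334 z pct [44. 51. 56. 57.] rect [467.3 165.1] [119.  118.5] 3.8
tray floor 162 z pct [-1.  6. 14. 17.] rect [467.1 165.4] [108.1 108.1] 3.8
pink 129 z pct [24. 32. 39. 41.] rect [547.  -52.7] [34.4 34.4] 44.5
stamp 145 z pct [17. 39. 82. 84.] rect [581.4  33.4] [28.9 47.3] 73.1
balls 296 z pct [ 70.  88. 116. 117.] rect [ 521.6 -186.1] [126.6  41.8] 63.4
spot [496. -44.   4.]
shelf [677. -60. 291.]
340  142 165 166 165 150 152 151 152 152 151 114   4  14  18  20  19  20 146 152 159 163 166 167 168 169 171
360  128 156 158 159 141 143 145 146 147 150   8  21  22  21  16   7   4 128 133 141 148 153 158 162 164 167
380   10 136 140 141 115 120 127 131 131 101   7   5   5   5   4   6   6   5  94 115 126 133 140 145 151 158
400    4   5  54  54  54  53  52  49  10  12   7   4   5   6   3   5   5   5   4   5   5  91 117 125 132 140
420    4   5 
[... 812 characters left out ...]
 5  36  37   6   6 104 116 113 102 100   5   5
580  365 361 358 285 253 253 253 253 253 253 253 252 250   6   6   6   4   5   4   6 104 102   5   4   6   4
600  365 368 368 253 253 255 253 253 254 254 254 254 253 253 253 251 244   5   6   6   4   5   6   4   4   6
620  367 372 369 376 255 254 253 253 254 253 254 254 254 254 287 282 254 253 253 251   5   4   5   4   6   6
640  365 370 334 379 253 253 254 254 253 254 254 255 255 262 297 296 253 253 253 253 254 253 253 249   4  48
660  361 363 379 376 254 254 253 254 255 253 254 254 254 287 296 296 292 293 254 253 254 253 253 254 252 253
680  359 357 382 254 254 253 254 255 254 253 254 253 254 253 254 282 302 300 297 289 254 254 253 253 254 254
```

View pics/crop0.png

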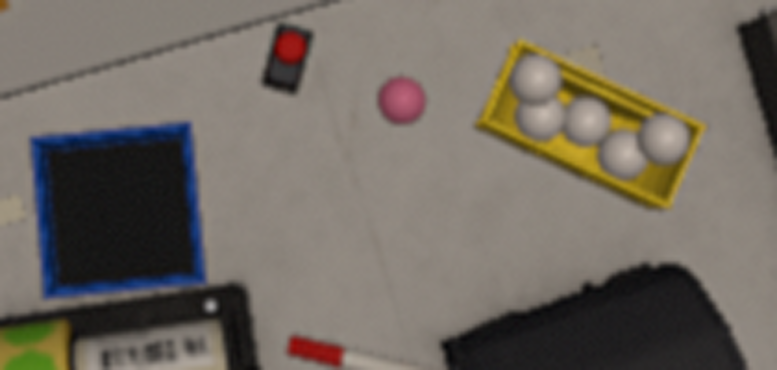

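Measured:
- **Tub:** centre (518.5, -185), long axis at 63°, rim about 100 high, which fits a nested stack.
- **Tray:** centre (467, 165), turned 4°, rim 50.
- **Crop check:** the yellow tub holds five white balls. The pink ball at (402,100) in the crop is a decoy.

I'll move above the stack with tool x along 63°.

```bash
python3 -m crank '[[100,0,0,-35,0,0,0],[100,-550,-569,-35,0,0,1.73],[100,-550,-569,-35,0,0,1.73],[100,-550,-569,-35,0,0,1.73],[100,-550,-569,-35,0,0,1.73],[100,-550,-569,-35,0,0,1.73],[100,-550,-569,-35,0,0,1.73],[100,-550,-569,-35,0,0,1.73],[100,-550,-569,-35,0,0,1.73],[100,-550,-569,-35,0,0,1.73]]' 50
python3 -c "
from h import *
s=manip.read_state();print(s['joints'],s['eef_pos'],s['eef_rot'])
T=Ro.from_euler('xyz',s['eef_rot']);G=Ro.from_euler('xyz',[np.pi,0,np.radians(63.3)])
print(T.inv().apply(np.array([518.5,-185,220])-s['eef_pos']),(T.inv()*G).as_rotvec())"
```

```text
clock: 1.1
eef_pos: [366.9, 119.1, 240.5]
eef_rot: [3.141, -0.0, 1.478]
wrist_force: [0.2, 0.0, -0.5]
finger_gap: 93.9
finger_force: 0.0
[ 2.18686577e-01 -1.07876094e-01  1.88514808e+00  3.00731317e-05
  1.36398660e+00  3.11771399e-01] [366.93966689 119.05005793 240.52514846] [ 3.14128372e+00 -1.30489273e-04  1.47770535e+00]
[-288.64771692  179.1612166    20.54283332] [ 2.81015852e-04 -1.86576304e-04  3.72911914e-01]
```

```bash
python3 -m crank '[[100,-288,179,20,0,0,0.373],[100,-288,179,20,0,0,0.373],[100,-288,179,20,0,0,0.373],[100,-288,179,20,0,0,0.373],[100,-288,179,20,0,0,0.373],[100,-288,179,20,0,0,0.373],[100,-288,179,20,0,0,0.373],[100,-288,179,20,0,0,0.373],[100,-288,179,20,0,0,0.373]]'
cat > tub.py <<'E'
from h import *
def tub(zlo,zhi,f=None,cam="wrist",roi=None):
    s=manip.read_state();p,d,W=cloud(cam)
    hsv=cv2.cvtColor(p,cv2.COLOR_RGB2HSV)
    m=(hsv[...,0]>20)&(hsv[...,0]<35)&(hsv[...,1]>120)&(W[...,2]>zlo)&(W[...,2]<zhi)
    if roi: m&=(W[...,0]>roi[0])&(W[...,0]<roi[1])&(W[...,1]>roi[2])&(W[...,1]<roi[3])
    w=W[m];r=cv2.minAreaRect(w[:,:2].astype(np.float32))
    print(len(w),np.percentile(w[:,2],[5,50,95]).round(1),np.round(r[0],1),np.round(r[1],1),round(r[2],1))
    print(s['joints'].round(3),s['eef_pos'].round(1),s['eef_rot'].round(3))
    if f: save(p,f)
    return p,W,s,r
E
python3 -c "
from tub import *
tub(80,125,'w1.png',roi=(420,620,-290,-80))
"
```

```text
clock: 2.0
eef_pos: [519.7, -181.6, 219.6]
eef_rot: [-3.14, 0.0, 1.11]
wrist_force: [0.2, -0.1, 0.4]
finger_gap: 94.2
finger_force: 0.0
3310 [ 82.5  99.7 101.3] [ 518.8 -182.8] [150.3  67.5] 63.3
[-0.403  0.291  1.499  0.     1.353  0.058] [ 519.7 -181.6  219.6] [-3.14  0.    1.11]
```

View pics/w1.png

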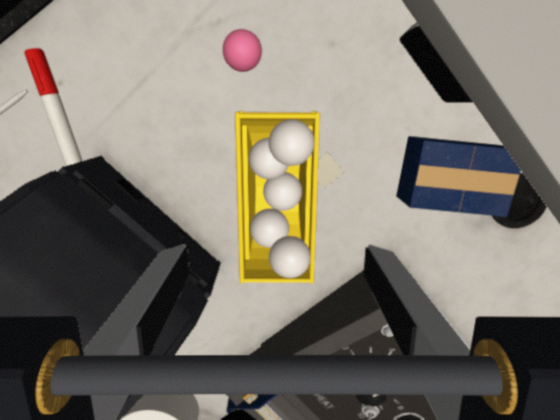

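The wrist view shows the tub centred between the fingers at (278,198) in a yellow frame with five white balls. The fingers are clear of the carton (460,178) and the black box. The rim reads z 99.7, as it should. I'll grip high, with the tip at z 78, above the empty tub's rim at 71.5.

```bash
python3 -m crank '[[100,-1.5,0,45,0,0,0.005],[100,-1.5,0,90,0,0,0.005],[100,-1.5,0,125,0,0,0.005],[100,-1.5,0,142,0,0,0.005],[100,-1.5,0,142,0,0,0.005],[100,-1.5,0,142,0,0,0.005]]'
python3 -m crank '[[0,0,0,0,0,0,0],[0,0,0,0,0,0,0],[0,0,0,0,0,0,0],[0,0,0,0,0,0,0],[0,0,0,0,0,0,0],[0,0,0,0,0,0,0],[0,0,0,0,0,0,0],[0,0,0,0,0,0,0]]' 50
```

```text
clock: 2.65
eef_pos: [519.6, -182.1, 79.6]
eef_rot: [3.141, -0.0, 1.107]
wrist_force: [-0.3, 0.3, 0.2]
finger_gap: 93.6
finger_force: 0.0
clock: 3.45
eef_pos: [519.4, -182.8, 78.9]
eef_rot: [3.141, -0.0, 1.106]
wrist_force: [-1.8, -0.0, 5.7]
finger_gap: 65.3
finger_force: 50.0
```

```bash
python3 -m crank '[[0,0,0,-4,0,0,0],[0,0,0,-10,0,0,0],[0,0,0,-16,0,0,0],[0,0,0,-22,0,0,0],[0,0,0,-30,0,0,0],[0,0,0,-38,0,0,0],[0,0,0,-46,0,0,0],[0,0,0,-54,0,0,0],[0,0,0,-62,0,0,0],[0,0,0,-70,0,0,0]]'
python3 -c "
from h import *
for n in ('scene',):
  p,d,W=cloud(n);save(cv2.resize(p[180:340,260:440],None,fx=3.3,fy=3.3),'s1.png')"
```

```text
clock: 4.45
eef_pos: [519.3, -182.7, 149.1]
eef_rot: [3.142, 0.0, 1.106]
wrist_force: [0.2, -0.9, -7.2]
finger_gap: 65.6
finger_force: 50.0
```

View pics/s1.png

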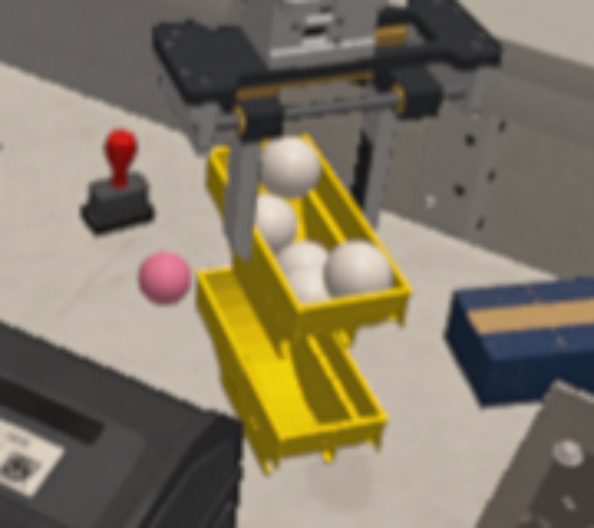

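The crop shows the full tub at (310,230) lifted clear, with five balls in it. The empty tub at (300,360) stayed on the bench. I'll carry it to (462, 8) and turn it to 90°.

```bash
python3 -m crank '[[0,7,-7,0,0,0,-0.02],[0,22,-21,0,0,0,-0.07],[0,40,-38,0,0,0,-0.13],[0,58,-55,0,0,0,-0.19],[0,76,-72,0,0,0,-0.25],[0,94,-89,0,0,0,-0.31],[0,112,-106,0,0,0,-0.37],[0,130,-123,0,0,0,-0.42],[0,140,-132,0,0,0,-0.45],[0,145,-137,0,0,0,-0.464]]'
python3 -m crank '[[0,0,0,12,0,0,0],[0,0,0,30,0,0,0],[0,0,0,48,0,0,0],[0,0,0,64,0,0,0],[0,0,0,77,0,0,0],[0,0,0,86,0,0,0],[0,0,0,91,0,0,0],[0,0,0,94,0,0,0],[0,0,0,95,0,0,0],[0,0,0,95,0,0,0]]'
```

```text
clock: 5.5
eef_pos: [461.4, 9.4, 148.3]
eef_rot: [-3.141, -0.0, 1.572]
wrist_force: [0.6, -0.8, -7.0]
finger_gap: 65.7
finger_force: 50.0
clock: 6.5
eef_pos: [462.1, 8.2, 53.7]
eef_rot: [3.141, 0.0, 1.57]
wrist_force: [0.0, 0.2, -6.3]
finger_gap: 65.3
finger_force: 50.0
```

```bash
python3 -m crank '[[0,0,0,1,0,0,0],[0,0,0,2,0,0,0],[0,0,0,3,0,0,0],[0,0,0,3,0,0,0]]'
python3 -m crank '[[20,0,0,0,0,0,0],[100,0,0,0,0,0,0],[100,0,0,0,0,0,0],[100,0,0,0,0,0,0],[100,0,0,0,0,0,0],[100,0,0,-10,0,0,0],[100,0,0,-40,0,0,0],[100,0,0,-80,0,0,0],[100,0,0,-110,0,0,0],[100,0,0,-110,0,0,0]]'
python3 -c "
from tub import *
tub(60,90,'w2.png',roi=(380,560,-100,120))"
```

```text
clock: 6.9
eef_pos: [462.0, 8.3, 50.9]
eef_rot: [3.141, -0.0, 1.57]
wrist_force: [-3.4, -0.2, 2.6]
finger_gap: 65.5
finger_force: 50.0
clock: 7.9
eef_pos: [463.6, 8.2, 164.9]
eef_rot: [3.134, 0.0, 1.57]
wrist_force: [1.3, -0.2, 0.3]
finger_gap: 94.0
finger_force: 0.0
3269 [62.7 71.9 73.4] [461.6   7.9] [150.1  67.2] 90.0
[-0.061  0.143  1.811 -0.     1.18  -0.06 ] [463.6   8.2 164.9] [3.134 0.    1.57 ]
```

View pics/w2.png

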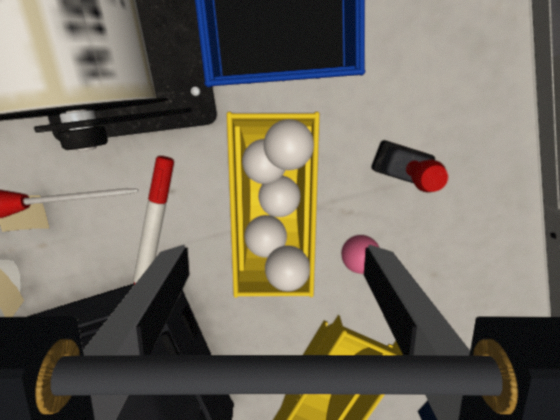

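The tub stands upright at (461.6, 7.9), yaw 90°, at wrist pixel (275,205). The tray is above it at (285,40), the stamp is at (410,165), the pink ball at (358,250) and the empty tub at the bottom (350,370). Before pre-tilting I check clearances.

Run:
```python
from h import *
z=np.load("pics/top0.npz");P=z["W"].reshape(-1,3);P=P[np.isfinite(P[:,0])&(P[:,2]>30)&(P[:,0]>340)&(P[:,0]<620)&(abs(P[:,1])<280)]
# drop original stack
e=P[:,:2]-[518,-184];P=P[~((abs(e@[.45,.893])<85)&(abs(e@[.893,-.45])<45))]
sh=np.array([[x,y,h] for y in range(-100,260,5) for x in range(540,620,5) for h in (226,238,250) if x>=595-.275*y])
P=np.vstack([P[P[:,2]<215],sh])
def clr(G,lean,name):   # lean>0: handle towards -y
    l=np.radians(lean);zt=np.array([0,np.sin(l),-np.cos(l)]);xt=np.array([0,np.cos(l),np.sin(l)])
    d=P-G;q=np.stack([d@xt,d[:,0],-(d@zt)],1)
    for nm,lo,hi in(("body",[-37.5,-88.5,78],[37.5,88.5,230]),("fing",[-11,-60,-19],[11,60,78])):
        g=np.maximum(np.maximum(np.array(lo)-q,q-np.array(hi)),0);n=np.linalg.norm(g,axis=1);i=n.argmin()
        print(name,lean,nm,n[i].round(),P[i].round())
for a in(25,30,35):
    clr(np.array([461.6,7.9,57.5]),a,"grasp")
    for th in (33,61):
        t=np.radians(th);G=np.array([452,129-74*np.cos(t)-14*np.sin(t),95+74*np.sin(t)-14*np.cos(t)])
        clr(G,a-th,"pour%d G%s"%(th,G.round()))
```

```text
grasp 25 body 22.0 [357. -80. 124.]
grasp 25 fing 40.0 [560.  36.  40.]
pour33 G[452.  59. 124.] -8 body 24.0 [565. 110. 226.]
pour33 G[452.  59. 124.] -8 fing 21.0 [387.  91. 123.]
pour61 G[452.  81. 153.] -36 body 2.0 [540. 200. 250.]
pour61 G[452.  81. 153.] -36 fing 15.0 [387.  91. 123.]
grasp 30 body 17.0 [357. -80. 124.]
grasp 30 fing 40.0 [560.  36.  40.]
pour33 G[452.  59. 124.] -3 body 25.0 [565. 110. 250.]
pour33 G[452.  59. 124.] -3 fing 21.0 [387.  91. 123.]
pour61 G[452.  81. 153.] -31 body 5.0 [545. 185. 250.]
pour61 G[452.  81. 153.] -31 fing 14.0 [387.  91. 123.]
grasp 35 body 13.0 [362. -87. 116.]
grasp 35 fing 40.0 [560.  36.  40.]
pour33 G[452.  59. 124.] 2 body 30.0 [570.  95. 226.]
pour33 G[452.  59. 124.] 2 fing 20.0 [390.  91. 110.]
pour61 G[452.  81. 153.] -26 body 10.0 [550. 165. 250.]
pour61 G[452.  81. 153.] -26 fing 13.0 [387.  91. 123.]
```

Pre-tilt 33° and a pour at x≈449 give more than 10 mm everywhere.

```bash
python3 -m crank '[[100,3,0,5,0,0.14,0],[100,6,0,5,0,0.28,0],[100,9,0,5,0,0.42,0],[100,10,0,5,0,0.576,0],[100,10,0,5,0,0.576,0],[100,10,0,5,0,0.576,0],[100,10,0,5,0,0.576,0]]'
python3 - <<'E'
from h import *
s=manip.read_state();print(s['joints'].round(3))
T=Ro.from_euler('xyz',s['eef_rot']);a=.576
G=Ro.from_matrix(np.array([[0,np.cos(a),np.sin(a)],[1,0,0],[0,np.sin(a),-np.cos(a)]]).T)
print(T.inv().apply(np.array([461.8,18.2,41.6])-s['eef_pos']),(T.inv()*G).as_rotvec())
E
```

```text
clock: 8.65
eef_pos: [461.8, 18.6, 155.4]
eef_rot: [-3.141, -0.573, 1.57]
wrist_force: [1.0, -0.7, -0.6]
finger_gap: 93.7
finger_force: 0.0
[-0.347  0.248  1.82   0.553  1.329 -0.553]
[-6.20659659e+01  6.88179995e-02  9.53590365e+01] [-0.00011973  0.0027926  -0.00048532]
```

```bash
python3 -m crank '[[100,-15,0,23,0,0,0],[100,-32,0,49,0,0,0],[100,-46,0,71,0,0,0],[100,-56,0,86,0,0,0],[100,-62,0,95.4,0,0.002,0],[100,-62,0,95.4,0,0.002,0],[100,-62,0,95.4,0,0.002,0]]'
python3 -m crank '[[0,0,0,0,0,0,0],[0,0,0,0,0,0,0],[0,0,0,0,0,0,0],[0,0,0,0,0,0,0],[0,0,0,0,0,0,0],[0,0,0,0,0,0,0],[0,0,0,0,0,0,0],[0,0,0,0,0,0,0]]' 60
python3 -c "
from h import *
p,d,W=cloud('scene');save(cv2.resize(p[130:340,150:440],None,fx=2.7,fy=2.7),'s2.png')"
```

```text
clock: 9.35
eef_pos: [462.2, 18.4, 42.4]
eef_rot: [3.141, -0.577, 1.571]
wrist_force: [-0.3, -0.7, 0.5]
finger_gap: 93.9
finger_force: 0.0
clock: 10.15
eef_pos: [462.0, 18.2, 41.9]
eef_rot: [3.141, -0.578, 1.57]
wrist_force: [-0.9, -1.8, 5.3]
finger_gap: 65.7
finger_force: 60.0
```

View pics/s2.png

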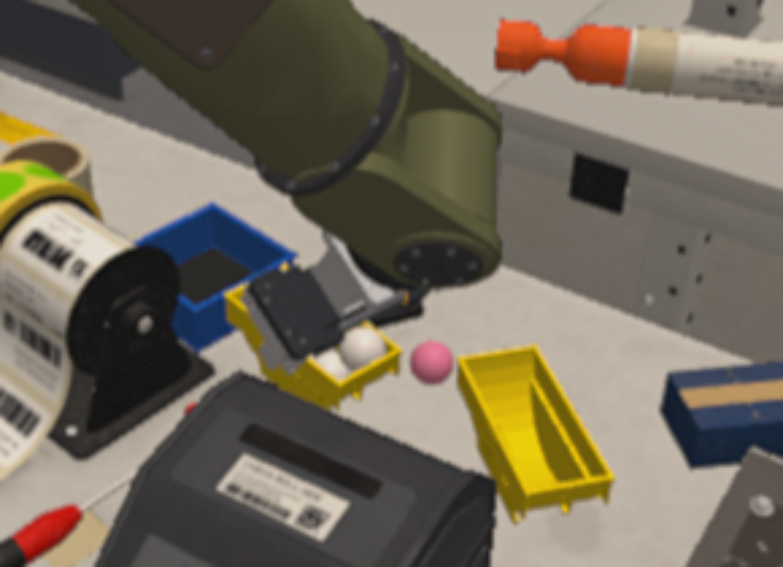

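The crop shows the gripper leaning right on the tub (310,345). Balls are visible at (360,345), and the tray is behind at (210,270). I fit a quick kinematic model to check joint limits and where the wrist goes in the pour.

```bash
cat > kin.py <<'E'
from h import *
from scipy.optimize import least_squares as LS
D=[([1.19641,.30047,1.52159,0,1.32069,-.0666],[166.5,523.9,204.9]),([-.403,.291,1.499,0,1.353,.058],[519.7,-181.6,219.6]),
([-.061,.143,1.811,0,1.18,-.06],[463.6,8.2,164.9]),([.21869,-.10788,1.88515,0,1.36399,.31177],[366.9,119.05,240.5]),([-.347,.248,1.82,.553,1.329,-.553],[461.8,18.6,155.4])]
s=manip.read_state();D.append((list(s['joints']),list(s['eef_pos'])))
def fk(p,q,sg,parts=False):
    a,b,d,L2,e,L3,T=p;Y=lambda t:Ro.from_euler('y',t);Z=lambda t:Ro.from_euler('z',t)
    B=Z(q[0]);R=Y(q[1]+q[2]);w=np.array([a,b,d])+Y(q[1]).apply([0,0,L2])+R.apply([e,0,L3])
    O=R*Z(sg*q[3])*Y(q[4]);t=w+O.apply([0,0,T]);t=B.apply(t)
    return (t,B.apply(w),B*O) if parts else t
best=None
for sg in(1,-1):
    r=LS(lambda p:np.concatenate([fk(p,q,sg)-x for q,x in D]+[(p-P0)*1e-3]),P0:=np.array([50,37,400,400,0,400,250.]))
    if best is None or r.cost<best[0].cost: best=(r,sg)
P,SG=best[0].x,best[1]
E
python3 - <<'E'
from kin import *
print(SG,P.round(1),best[0].cost,np.abs(best[0].fun).max())
for th,lean in((0,33),(33,0),(61,-28)):
    t=np.radians(th);G=np.array([449,129-74*np.cos(t)-14*np.sin(t),95+74*np.sin(t)-14*np.cos(t)]);l=np.radians(lean)
    zt=np.array([0,np.sin(l),-np.cos(l)]);tc=G+19*zt
    r=LS(lambda q:np.concatenate([(lambda f:np.concatenate([f[0]-tc,200*(f[2].apply([0,0,1])-zt)]))(fk(P,q,SG,True))]),s['joints'][:5])
    print(th,r.cost.round(2),r.x.round(2),"wrist",fk(P,r.x,SG,True)[1].round(),"tcp",tc.round(1))
z=np.load("pics/top0.npz");W=z["W"].reshape(-1,3)
m=(W[:,1]>100)&(W[:,1]<320)&(W[:,0]<650)&(W[:,2]>270)&(W[:,0]>450);print("tall: min x by y",[(y,W[m&(abs(W[:,1]-y)<10)][:,0].min().round() if (m&(abs(W[:,1]-y)<10)).any() else None) for y in range(120,320,40)])
E
```

```text
1 [-1.000e-01  3.660e+01  2.212e+02  4.244e+02  4.120e+01  4.476e+02
  2.706e+02] 0.1171628934936513 0.22300266226937993
0 0.0 [-0.26  0.35  1.94  0.63  1.1 ] wrist [449. -82. 292.] tcp [449.   65.3  65.1]
33 0.0 [0.05 0.2  1.9  0.   1.04] wrist [449.  59. 375.] tcp [449.   59.3 104.6]
61 0.0 [ 0.34  0.28  1.79 -0.48  1.28] wrist [449. 199. 375.] tcp [449.   72.  136.2]
tall: min x by y [(120, None), (160, None), (200, np.float64(581.0)), (240, np.float64(565.0)), (280, np.float64(550.0))]
```

The model fits to 0.2 mm. Joints stay inside their limits and the wrist at (449, 199, 375) is clear of the shelf goods. Next: lift, then get the row numbers for the tilt path.

```bash
python3 -m crank '[[0,3,0,-4,0,0,0],[0,8,0,-12,0,0,0],[0,15,0,-23,0,0,0],[0,24,0,-37,0,0,0],[0,33,0,-51,0,0,0],[0,41,0,-63,0,0,0],[0,48,0,-74,0,0,0],[0,52.5,0,-81,0,0,0],[0,54.4,0,-84,0,0,0],[0,54.4,0,-84,0,0,0]]'
cat > path.py <<'E'
import sys
from h import *
# waypoints theta -> G ; usage path.py th0 th1 n
def G(th,rz):
    t=np.radians(th);return np.array([449,129-74*np.cos(t)-14*np.sin(t),rz+74*np.sin(t)-14*np.cos(t)])
rz=lambda th:np.interp(th,[28,40,55,62],[118,108,98,95])
def T(g,th):
    l=np.radians(33-th);zt=np.array([0,np.sin(l),-np.cos(l)])
    return g+19*zt,np.array([[0,np.cos(l),np.sin(l)],[1,0,0],zt]).T
def rows(poses):
    p0,R0=poses[0]
    for p,R in poses[1:]:
        print(np.round(R0.T@(p-p0),1),np.round(Ro.from_matrix(R0.T@R).as_rotvec(),3))
if __name__=="__main__":
    if sys.argv[1]=="a":
        g0,g1=np.array([462,7.9,157.5]),G(28,118)
        rows([T(g0+(g1*[1,1,0]+[0,0,157.5]-g0)*f,20*f) for f in np.linspace(0,1,11)])
        gm=g1*[1,1,0]+[0,0,157.5]
        print();rows([T(gm+(g1-gm)*f,20+8*f) for f in np.linspace(0,1,9)])
    else:
        a,b,n=map(float,sys.argv[1:]);rows([T(G(t,rz(t)),t) for t in np.linspace(a,b,int(n)+1)])
E
python3 path.py a; echo;python3 path.py 28 32 2;python3 path.py 32 36 2;python3 path.py 36 40 2
```

```text
clock: 11.2
eef_pos: [461.9, 17.9, 141.9]
eef_rot: [3.141, -0.578, 1.57]
wrist_force: [-0.6, -0.1, -7.1]
finger_gap: 65.5
finger_force: 60.0
[ 3.5 -1.3  2.7] [ 0.    -0.035  0.   ]
[ 6.9 -2.6  5.3] [ 0.   -0.07  0.  ]
[10.4 -3.9  7.9] [ 0.    -0.105  0.   ]
[13.9 -5.2 10.5] [ 0.   -0.14  0.  ]
[17.3 -6.5 13.1] [ 0.    -0.175  0.   ]
[20.8 -7.8 15.7] [ 0.    -0.209  0.   ]
[24.3 -9.1 18.2] [ 0.    -0.244  0.   ]
[ 27.8 -10.4  20.7] [ 0.    -0.279  0.   ]
[ 31.3 -11.7  23.2] [ 0.    -0.314  0.   ]
[ 34.8 -13.   25.6] [ 0.    -0.349  0.   ]

[-0.8  0.   2.1] [ 0.    -0.017  0.   ]
[-1.6  0.   4.2] [ 0.    -0.035  0.   ]
[-2.4  0.   6.2] [ 0.    -0.052  0.   ]
[-3.3  0.   8.3] [ 0.   -0.07  0.  ]
[-4.1  0.  10.4] [ 0.    -0.087  0.   ]
[-4.9  0.  12.4] [ 0.    -0.105  0.   ]
[-5.7  0.  14.5] [ 0.    -0.122  0.   ]
[-6.5  0.  16.5] [ 0.   -0.14  0.  ]

[ 0.2  0.  -0.8] [ 0.    -0.035  0.   ]
[ 0.5  0.  -1.5] [ 0.   -0.07  0.  ]
[ 0.3  0.  -0.8] [ 0.    -0.035  0.   ]
[ 0.8  0.  -1.5] [ 0.   -0.07  0.  ]
[ 0.5  0.  -0.8] [ 0.    -0.035  0.   ]
[ 1.   0.  -1.5] [ 0.   -0.07  0.  ]
```

```bash
python3 -m crank '[[0,1,-0.4,0.8,0,-0.01,0],[0,2.5,-1,2,0,-0.025,0],[0,4.5,-1.7,3.5,0,-0.045,0],[0,6.9,-2.6,5.3,0,-0.07,0],[0,9,-3.4,6.8,0,-0.09,0],[0,11,-4.2,8.4,0,-0.11,0],[0,13,-4.9,9.9,0,-0.13,0],[0,15,-5.6,11.4,0,-0.15,0],[0,17.3,-6.5,13.1,0,-0.175,0],[0,19.3,-7.3,14.6,0,-0.195,0]]'
python3 -m crank '[[0,2,-0.7,1.4,0,-0.02,0],[0,4,-1.4,2.8,0,-0.04,0],[0,6,-2.2,4.2,0,-0.06,0],[0,8,-2.9,5.6,0,-0.08,0],[0,10,-3.7,7,0,-0.1,0],[0,12,-4.4,8.3,0,-0.12,0],[0,13.5,-5,9.4,0,-0.135,0],[0,14.7,-5.5,10.3,0,-0.147,0],[0,15.4,-5.7,10.8,0,-0.154,0],[0,15.4,-5.7,10.8,0,-0.154,0]]'
python3 - <<'E'
from path import *
s=manip.read_state();Rm=Ro.from_euler('xyz',s['eef_rot'])
for g,th in((np.array([449,57.1,157.5]),20),(G(28,118),28)):
    p,R=T(g,th);print(p.round(1),Rm.inv().apply(p-s['eef_pos']).round(1),(Rm.inv()*Ro.from_matrix(R)).as_rotvec().round(3))
E
```

```text
clock: 12.2
eef_pos: [454.5, 42.4, 140.1]
eef_rot: [3.141, -0.381, 1.57]
wrist_force: [-0.3, -0.5, -7.8]
finger_gap: 65.8
finger_force: 60.0
clock: 13.2
eef_pos: [448.9, 60.6, 135.8]
eef_rot: [-3.142, -0.229, 1.57]
wrist_force: [-0.6, 0.6, -7.9]
finger_gap: 65.0
finger_force: 60.0
[449.   61.4 139. ] [ 1.5  0.1 -2.9] [ 0.    -0.002 -0.001]
[449.   58.7 121.5] [-5.   0.1 13.5] [ 0.    -0.142 -0.001]
```

```bash
python3 -m crank '[[0,-0.5,0,1.3,0,-0.014,0],[0,-1,0,2.7,0,-0.029,0],[0,-1.5,0,4.1,0,-0.044,0],[0,-2.1,0,5.6,0,-0.06,0],[0,-2.7,0,7.2,0,-0.076,0],[0,-3.3,0,8.8,0,-0.093,0],[0,-3.9,0,10.5,0,-0.11,0],[0,-4.5,0,12,0,-0.126,0],[0,-5,0,13.3,0,-0.14,0],[0,-5,0,13.5,0,-0.142,0]]'
python3 -m crank '[[0,0,0,-0.1,0,-0.007,0],[0,0.1,0,-0.3,0,-0.014,0],[0,0.1,0,-0.4,0,-0.021,0],[0,0.2,0,-0.6,0,-0.028,0],[0,0.2,0,-0.8,0,-0.035,0],[0,0.3,0,-0.9,0,-0.042,0],[0,0.3,0,-1.1,0,-0.049,0],[0,0.4,0,-1.2,0,-0.056,0],[0,0.4,0,-1.4,0,-0.063,0],[0,0.5,0,-1.5,0,-0.07,0]]'
python3 - <<'E'
from path import *
s=manip.read_state();p,d,W=cloud("top");save(cv2.resize(p[180:300,190:340],None,fx=4,fy=4),'t3.png')
E
```

```text
clock: 14.2
eef_pos: [448.8, 58.7, 121.3]
eef_rot: [-3.141, -0.086, 1.57]
wrist_force: [0.6, 0.2, -7.8]
finger_gap: 65.7
finger_force: 60.0
clock: 15.2
eef_pos: [448.9, 58.9, 123.1]
eef_rot: [3.142, -0.016, 1.57]
wrist_force: [-0.1, -1.1, -6.2]
finger_gap: 65.6
finger_force: 60.0
```

View pics/t3.png

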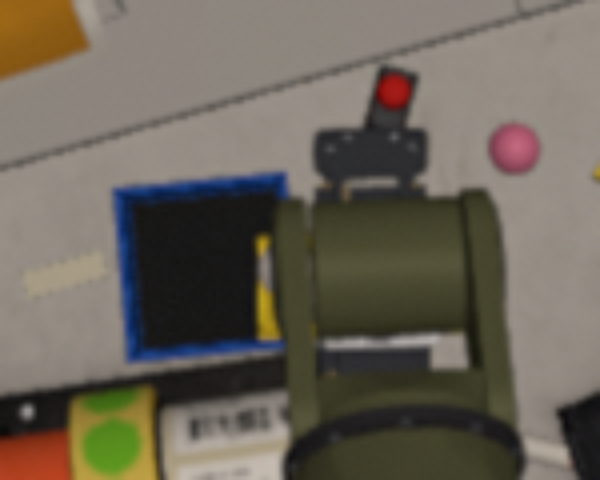

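The top view shows the tub's yellow end (265,290) just over the tray's right side and no ball in the tray yet. I continue slowly with a check script that counts balls in the tray and reads the weight.

```bash
cat > chk.py <<'E'
from h import *
f=[]
for n in("wrist","wrist","top"):
    p,d,W=cloud(n);f.append(manip.read_state()['wrist_force'][2])
    hsv=cv2.cvtColor(p,cv2.COLOR_RGB2HSV);e=W-[467,165,0]
    m=(hsv[...,1]<50)&(hsv[...,2]>110)&(abs(e[...,0])<56)&(abs(e[...,1])<56)&(W[...,2]<75)
    c,_,st,ce=cv2.connectedComponentsWithStats(m.astype(np.uint8))
    out=[(W[l==_].mean(0).round().tolist(),int((_==l).sum())) for l in range(1,c) if (_==l).sum()>25]
    if n!="wrist" or len(f)==2: print(n,out)
s=manip.read_state();print("Fz",np.round(f,1),"th %.1f"%np.degrees(.576+s['eef_rot'][1]-0 if 0 else np.degrees(0)+0), s['eef_rot'].round(3),s['clock'])
E
python3 -m crank '[[0,0,0,-0.1,0,-0.007,0],[0,0.1,0,-0.3,0,-0.014,0],[0,0.2,0,-0.4,0,-0.021,0],[0,0.2,0,-0.6,0,-0.028,0],[0,0.3,0,-0.8,0,-0.035,0],[0,0.4,0,-0.9,0,-0.042,0],[0,0.5,0,-1.1,0,-0.049,0],[0,0.6,0,-1.2,0,-0.056,0],[0,0.7,0,-1.4,0,-0.063,0],[0,0.8,0,-1.5,0,-0.07,0]]'
python3 -m crank '[[0,0,0,0,0,0,0],[0,0,0,0,0,0,0],[0,0,0,0,0,0,0],[0,0,0,0,0,0,0]]'
python3 chk.py; for a in "40 44" "44 48" "48 52" "52 56" "56 60";do python3 path.py $a 2;done
```

```text
clock: 16.25
eef_pos: [449.0, 59.7, 124.7]
eef_rot: [3.141, 0.054, 1.57]
wrist_force: [0.8, -0.1, -6.5]
finger_gap: 65.8
finger_force: 60.0
clock: 16.65
eef_pos: [448.9, 59.7, 124.6]
eef_rot: [-3.142, 0.053, 1.57]
wrist_force: [-0.1, -0.3, -6.6]
finger_gap: 65.7
finger_force: 60.0
wrist [([468.0, 192.0, 35.0], 1361)]
top [([469.0, 199.0, 37.0], 121)]
Fz [-6.9 -5.7 -5.7] th 0.0 [3.142 0.053 1.57 ] 16.8
[ 0.5  0.  -1.1] [ 0.    -0.035  0.   ]
[ 1.2  0.  -2.2] [ 0.   -0.07  0.  ]
[ 0.6  0.  -1.1] [ 0.    -0.035  0.   ]
[ 1.3  0.  -2.2] [ 0.   -0.07  0.  ]
[ 0.7  0.  -1.1] [ 0.    -0.035  0.   ]
[ 1.5  0.  -2.3] [ 0.   -0.07  0.  ]
[ 0.8  0.  -1.2] [ 0.    -0.035  0.   ]
[ 1.6  0.  -2.5] [ 0.   -0.07  0.  ]
[ 0.7  0.  -1.6] [ 0.    -0.035  0.   ]
[ 1.5  0.  -3.3] [ 0.   -0.07  0.  ]
```

One ball is in the tray at 36°, which matches the description. On to 40° and then 44°.

```bash
python3 -m crank '[[0,0.1,0,-0.1,0,-0.007,0],[0,0.2,0,-0.3,0,-0.014,0],[0,0.3,0,-0.4,0,-0.021,0],[0,0.4,0,-0.6,0,-0.028,0],[0,0.5,0,-0.8,0,-0.035,0],[0,0.6,0,-0.9,0,-0.042,0],[0,0.7,0,-1.1,0,-0.049,0],[0,0.8,0,-1.2,0,-0.056,0],[0,0.9,0,-1.4,0,-0.063,0],[0,1,0,-1.5,0,-0.07,0]]'
python3 -m crank '[[0,0.1,0,-0.2,0,-0.007,0],[0,0.2,0,-0.4,0,-0.014,0],[0,0.3,0,-0.6,0,-0.021,0],[0,0.4,0,-0.8,0,-0.028,0],[0,0.5,0,-1.1,0,-0.035,0],[0,0.6,0,-1.3,0,-0.042,0],[0,0.8,0,-1.5,0,-0.049,0],[0,0.9,0,-1.7,0,-0.056,0],[0,1,0,-2,0,-0.063,0],[0,1.2,0,-2.2,0,-0.07,0]]'
python3 -m crank '[[0,0,0,0,0,0,0],[0,0,0,0,0,0,0],[0,0,0,0,0,0,0],[0,0,0,0,0,0,0]]'
python3 chk.py
```

```text
clock: 17.8
eef_pos: [448.9, 60.8, 126.0]
eef_rot: [3.142, 0.124, 1.57]
wrist_force: [-0.1, -0.2, -6.5]
finger_gap: 65.5
finger_force: 60.0
clock: 18.8
eef_pos: [448.9, 62.3, 128.1]
eef_rot: [3.142, 0.194, 1.57]
wrist_force: [-1.2, -1.1, -5.3]
finger_gap: 65.8
finger_force: 60.0
clock: 19.2
eef_pos: [449.0, 62.2, 128.1]
eef_rot: [3.141, 0.193, 1.57]
wrist_force: [-0.8, -0.4, -4.4]
finger_gap: 65.5
finger_force: 60.0
wrist [([489.0, 186.0, 30.0], 225), ([470.0, 169.0, 36.0], 2878)]
top [([499.0, 204.0, 37.0], 60)]
Fz [-4.5 -5.4 -5. ] th 0.0 [3.142 0.193 1.57 ] 19.35
```

Two balls are in the tray at 44°, and the weight dropped to match. On to 48° and 52°.

```bash
python3 -m crank '[[0,0.1,0,-0.2,0,-0.007,0],[0,0.2,0,-0.4,0,-0.014,0],[0,0.3,0,-0.6,0,-0.021,0],[0,0.4,0,-0.8,0,-0.028,0],[0,0.6,0,-1.1,0,-0.035,0],[0,0.7,0,-1.3,0,-0.042,0],[0,0.9,0,-1.5,0,-0.049,0],[0,1,0,-1.7,0,-0.056,0],[0,1.1,0,-2,0,-0.063,0],[0,1.3,0,-2.2,0,-0.07,0]]'
python3 -m crank '[[0,0.1,0,-0.2,0,-0.007,0],[0,0.3,0,-0.4,0,-0.014,0],[0,0.4,0,-0.6,0,-0.021,0],[0,0.6,0,-0.8,0,-0.028,0],[0,0.7,0,-1.1,0,-0.035,0],[0,0.9,0,-1.3,0,-0.042,0],[0,1,0,-1.5,0,-0.049,0],[0,1.2,0,-1.8,0,-0.056,0],[0,1.3,0,-2,0,-0.063,0],[0,1.5,0,-2.3,0,-0.07,0]]'
python3 -m crank '[[0,0,0,0,0,0,0],[0,0,0,0,0,0,0],[0,0,0,0,0,0,0],[0,0,0,0,0,0,0]]'
python3 chk.py
```

```text
clock: 20.35
eef_pos: [448.9, 64.0, 130.0]
eef_rot: [3.142, 0.264, 1.57]
wrist_force: [0.9, 0.5, -4.7]
finger_gap: 65.9
finger_force: 60.0
clock: 21.35
eef_pos: [448.9, 66.0, 131.8]
eef_rot: [-3.142, 0.334, 1.57]
wrist_force: [0.3, -0.4, -5.3]
finger_gap: 65.5
finger_force: 60.0
clock: 21.75
eef_pos: [448.9, 66.0, 131.8]
eef_rot: [3.142, 0.333, 1.57]
wrist_force: [0.2, -0.2, -6.0]
finger_gap: 65.3
finger_force: 60.0
wrist [([487.0, 165.0, 36.0], 2914)]
top [([509.0, 205.0, 35.0], 37)]
Fz [-5.  -4.  -4.1] th 0.0 [3.142 0.333 1.57 ] 21.9
```

```bash
cat > chk2.py <<'E'
from h import *
f=[]
for i in range(8): p,d,W=cloud("wrist");f.append(manip.read_state()['wrist_force'][2])
print("Fz mean",np.mean(f).round(2),np.std(f).round(2))
e=W-[467,165,0];hsv=cv2.cvtColor(p,cv2.COLOR_RGB2HSV)
m=(hsv[...,1]<50)&(hsv[...,2]>90)&(abs(e[...,0])<56)&(abs(e[...,1])<56)&(W[...,2]<60)&(W[...,2]>10)
w=W[m]
# top of balls: points near z>33, clustered
t=w[w[:,2]>32][:,:2]
if len(t):
    crit=(cv2.TERM_CRITERIA_EPS+cv2.TERM_CRITERIA_MAX_ITER,50,.1)
    for k in(1,2,3,4):
        c,l,ce=cv2.kmeans(t.astype(np.float32),k,None,crit,5,cv2.KMEANS_PP_CENTERS);print(k,(c/len(t)).__round__(1),ce.round().tolist())
np.savez("pics/w.npz",p=p)
E
python3 -m crank '[[0,0.1,0,-0.2,0,-0.006,0],[0,0.2,0,-0.4,0,-0.012,0],[0,0.4,0,-0.6,0,-0.018,0],[0,0.5,0,-0.8,0,-0.024,0],[0,0.6,0,-1,0,-0.03,0],[0,0.8,0,-1.2,0,-0.036,0],[0,0.9,0,-1.4,0,-0.042,0],[0,1,0,-1.6,0,-0.047,0],[0,1.2,0,-1.9,0,-0.052,0],[0,1.2,0,-1.9,0,-0.052,0]]'
python3 chk2.py
```

```text
clock: 22.9
eef_pos: [448.9, 67.8, 133.2]
eef_rot: [-3.141, 0.385, 1.57]
wrist_force: [-0.1, -0.2, -4.2]
finger_gap: 65.6
finger_force: 60.0
Fz mean -4.39 0.91
1 849.8 [[477.0, 166.0]]
2 106.7 [[499.0, 164.0], [444.0, 169.0]]
3 77.7 [[507.0, 164.0], [444.0, 169.0], [493.0, 164.0]]
4 57.4 [[507.0, 165.0], [437.0, 169.0], [493.0, 164.0], [451.0, 169.0]]
```

```bash
python3 -m crank '[[0,0.1,0,-0.2,0,-0.006,0],[0,0.2,0,-0.4,0,-0.012,0],[0,0.4,0,-0.6,0,-0.018,0],[0,0.5,0,-0.8,0,-0.024,0],[0,0.6,0,-1,0,-0.03,0],[0,0.7,0,-1.2,0,-0.035,0],[0,0.7,0,-1.2,0,-0.035,0],[0,0.7,0,-1.2,0,-0.035,0]]'
python3 chk2.py; python3 -c "
from h import *
p=np.load('pics/w.npz')['p'];save(p,'w4.png')"
```

```text
clock: 24.1
eef_pos: [448.9, 68.9, 134.0]
eef_rot: [-3.142, 0.42, 1.57]
wrist_force: [0.4, 0.1, -3.6]
finger_gap: 65.3
finger_force: 60.0
Fz mean -3.73 0.32
1 112.0 [[500.0, 164.0]]
2 62.5 [[508.0, 164.0], [494.0, 164.0]]
3 40.4 [[493.0, 166.0], [509.0, 167.0], [501.0, 155.0]]
4 30.5 [[509.0, 168.0], [505.0, 156.0], [493.0, 158.0], [494.0, 169.0]]
```

View pics/w4.png

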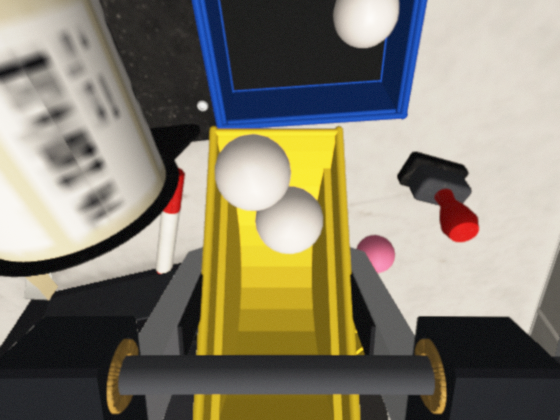

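The wrist view shows exactly two balls left in the tub, at (253,172) and (290,218). The weight of 3.7 N fits a tub with two balls. One poured ball is visible in the tray at (365,15) and the rest are out of view. Now I tip it back.

```bash
cat > back.py <<'E'
from path import *
def go(poses):
    s=manip.read_state();R0=Ro.from_euler('xyz',s['eef_rot'])
    for p,R in poses: print(R0.inv().apply(p-s['eef_pos']).round(1),(R0.inv()*Ro.from_matrix(R)).as_rotvec().round(3))
E
python3 - <<'E'
from back import *
g0=G(57,97);g1=np.array([449,55,172.])
f=np.linspace(0,1,11)[1:]
go([T(g0+(g1-g0)*k,57-20*k) for k in f])
E
```

```text
[-1.8  0.1 -1.2] [-0.     0.036 -0.001]
[-4.   0.1 -2.2] [-0.     0.071 -0.001]
[-6.2  0.1 -3.2] [-0.     0.106 -0.001]
[-8.4  0.1 -4.3] [-0.     0.141 -0.001]
[-10.6   0.1  -5.4] [-0.     0.176 -0.001]
[-12.8   0.1  -6.5] [-0.     0.211 -0.001]
[-15.    0.1  -7.6] [-0.     0.245 -0.001]
[-17.2   0.1  -8.8] [-0.     0.28  -0.001]
[-19.4   0.1 -10. ] [-0.     0.315 -0.001]
[-21.6   0.1 -11.2] [-0.     0.35  -0.001]
```

```bash
python3 -m crank '[[0,-1,0,-0.7,0,0.02,0],[0,-3,0,-1.8,0,0.055,0],[0,-5.1,0,-2.7,0,0.09,0],[0,-7.4,0,-3.8,0,0.125,0],[0,-9.5,0,-4.9,0,0.16,0],[0,-12.8,0,-6.5,0,0.21,0],[0,-15,0,-7.6,0,0.245,0],[0,-17.2,0,-8.8,0,0.28,0],[0,-19.4,0,-10,0,0.315,0],[0,-21.6,0,-11.2,0,0.35,0]]'
python3 - <<'E'
from back import *
s=manip.read_state();th=33+np.degrees(np.arcsin(-Ro.from_euler('xyz',s['eef_rot']).apply([0,0,1])[1]));print(th)
g0=np.array([449,55,172.]);g1=np.array([455,20,172.]);f=np.linspace(0,1,11)[1:]
go([T(g0+(g1-g0)*k,37-22*k) for k in f])
E
```

```text
clock: 25.5
eef_pos: [449.0, 53.5, 153.4]
eef_rot: [3.141, 0.068, 1.57]
wrist_force: [-0.1, -0.9, -3.2]
finger_gap: 65.6
finger_force: 60.0
36.89530354408738
[-2.5  0.6  0.6] [ 0.001  0.037 -0.001]
[-5.3  1.2  0.8] [ 0.001  0.075 -0.001]
[-8.1  1.8  1. ] [ 0.001  0.113 -0.001]
[-10.8   2.4   1.1] [ 0.001  0.152 -0.001]
[-13.6   3.    1.2] [ 0.001  0.19  -0.001]
[-16.4   3.7   1.3] [ 0.001  0.229 -0.001]
[-19.2   4.3   1.4] [ 0.001  0.267 -0.001]
[-22.    4.9   1.4] [ 0.001  0.305 -0.001]
[-24.8   5.5   1.4] [ 0.001  0.344 -0.001]
[-27.6   6.1   1.4] [ 0.001  0.382 -0.001]
```

```bash
python3 -m crank '[[0,-2.5,0.6,0.6,0,0.037,0],[0,-5.3,1.2,0.8,0,0.075,0],[0,-8.1,1.8,1,0,0.113,0],[0,-10.8,2.4,1.1,0,0.152,0],[0,-13.6,3,1.2,0,0.19,0],[0,-16.4,3.7,1.3,0,0.229,0],[0,-19.2,4.3,1.4,0,0.267,0],[0,-22,4.9,1.4,0,0.305,0],[0,-24.8,5.5,1.4,0,0.344,0],[0,-27.6,6.1,1.4,0,0.382,0]]'
python3 - <<'E'
from back import *
g0=np.array([455,20,172.]);g1=np.array([462,8,160.]);f=np.linspace(0,1,11)[1:]
go([T(g0+(g1-g0)*k,15-15*k) for k in f])
E
```

```text
clock: 26.5
eef_pos: [455.1, 25.6, 153.9]
eef_rot: [3.14, -0.314, 1.57]
wrist_force: [-0.0, 0.2, -3.6]
finger_gap: 65.6
finger_force: 60.0
[-0.8  0.6  0.9] [ 0.002  0.027 -0.001]
[-1.8  1.3  1.6] [ 0.002  0.053 -0.001]
[-2.8  2.   2.3] [ 0.002  0.079 -0.   ]
[-3.8  2.7  3.1] [ 0.002  0.105 -0.   ]
[-4.9  3.4  3.8] [ 0.002  0.131 -0.   ]
[-5.9  4.1  4.5] [ 0.002  0.158 -0.   ]
[-6.9  4.8  5.2] [ 0.002  0.184 -0.   ]
[-7.9  5.5  5.8] [ 0.002  0.21  -0.   ]
[-9.   6.2  6.5] [ 0.002  0.236 -0.   ]
[-10.    6.9   7.2] [ 0.002  0.262 -0.   ]
```

```bash
python3 -m crank '[[0,-0.8,0.6,0.9,0,0.027,0],[0,-1.8,1.3,1.6,0,0.053,0],[0,-2.8,2,2.3,0,0.079,0],[0,-3.8,2.7,3.1,0,0.105,0],[0,-4.9,3.4,3.8,0,0.131,0],[0,-5.9,4.1,4.5,0,0.158,0],[0,-6.9,4.8,5.2,0,0.184,0],[0,-7.9,5.5,5.8,0,0.21,0],[0,-9,6.2,6.5,0,0.236,0],[0,-10,6.9,7.2,0,0.262,0],[0,-10,6.9,7.2,0,0.262,0]]' || true
python3 -m crank '[[0,-0.8,0.6,0.9,0,0.027,0],[0,-1.8,1.3,1.6,0,0.053,0],[0,-2.8,2,2.3,0,0.079,0],[0,-3.8,2.7,3.1,0,0.105,0],[0,-4.9,3.4,3.8,0,0.131,0],[0,-5.9,4.1,4.5,0,0.158,0],[0,-6.9,4.8,5.2,0,0.184,0],[0,-7.9,5.5,5.8,0,0.21,0],[0,-9,6.2,6.5,0,0.236,0],[0,-10,6.9,7.2,0,0.262,0]]'
```

```text
clock: 27.5
eef_pos: [462.0, 18.7, 143.6]
eef_rot: [3.141, -0.576, 1.57]
wrist_force: [0.3, 0.6, -3.5]
finger_gap: 65.9
finger_force: 60.0$: bad value
```

Run:
```python
from back import *
p,d,W=cloud("wrist");hsv=cv2.cvtColor(p,cv2.COLOR_RGB2HSV)
m=(hsv[...,0]>20)&(hsv[...,0]<35)&(hsv[...,1]>120)&(abs(W[...,0]-462)<45)&(abs(W[...,1]-8)<90)
w=W[m]
b=np.array([(y,np.percentile(w[abs(w[:,1]-y)<4][:,2],97)) for y in range(-70,86,8) if (abs(w[:,1]-y)<4).sum()>15])
print(b.round(0).tolist());i=b[:,1]>160;print("slope deg",np.degrees(np.arctan(np.polyfit(b[i,0],b[i,1],1)[0])),"expected rim",160+14)
r=cv2.minAreaRect(w[w[:,2]>150][:,:2].astype(np.float32));print(r)
go([T(np.array([462,8,z]),0) for z in (62,60,58,57)])
```

```text
[[-54.0, 151.0], [-46.0, 175.0], [-38.0, 175.0], [-30.0, 148.0], [-22.0, 175.0], [-14.0, 251.0], [-6.0, 175.0], [2.0, 175.0], [10.0, 175.0], [18.0, 175.0], [26.0, 175.0], [34.0, 175.0], [42.0, 175.0], [50.0, 174.0], [58.0, 174.0], [66.0, 174.0], [74.0, 174.0], [82.0, 175.0]]
slope deg -6.745120282134949 expected rim 174
((461.2372741699219, 14.813045501708984), (70.76998901367188, 137.85043334960938), 0.4466722011566162)
[-53.1   0.2  81.3] [ 0.    -0.002 -0.002]
[-54.2   0.2  83. ] [ 0.    -0.002 -0.002]
[-55.3   0.2  84.7] [ 0.    -0.002 -0.002]
[-55.9   0.2  85.5] [ 0.    -0.002 -0.002]
```

The rim is level (174–175 along its length) with no slip, so I lower it.

```bash
python3 -m crank '[[0,-5,0,7.5,0,0,0],[0,-14,0,21.5,0,0,0],[0,-24,0,37,0,0,0],[0,-33,0,51,0,0,0],[0,-41,0,63,0,0,0],[0,-47,0,72,0,0,0],[0,-51,0,78,0,0,0],[0,-53.1,0,81.3,0,-0.001,0],[0,-54.2,0,83,0,-0.001,0],[0,-54.7,0,83.8,0,-0.001,0]]'
python3 -m crank '[[0,-0.5,0,0.8,0,0,0],[0,-0.8,0,1.2,0,0,0],[0,-0.8,0,1.2,0,0,0]]'
```

```text
clock: 28.55
eef_pos: [462.1, 18.3, 43.8]
eef_rot: [3.141, -0.573, 1.57]
wrist_force: [1.1, -0.5, -4.2]
finger_gap: 66.1
finger_force: 60.0
clock: 28.85
eef_pos: [461.9, 18.3, 42.3]
eef_rot: [3.141, -0.573, 1.57]
wrist_force: [-0.3, -0.5, -3.1]
finger_gap: 65.5
finger_force: 60.0
```

```bash
python3 -m crank '[[0,-0.3,0,0.5,0,0,0],[0,-0.5,0,0.8,0,0,0],[0,-0.5,0,0.8,0,0,0],[0,-0.5,0,0.8,0,0,0]]'
python3 -m crank '[[20,0,0,0,0,0,0],[100,0,0,0,0,0,0],[100,0,0,0,0,0,0],[100,0,0,0,0,0,0],[100,0,0,0,0,0,0],[100,5,0,-8,0,0,0],[100,16,0,-25,0,0,0],[100,33,0,-50,0,0,0],[100,49,0,-75,0,0,0],[100,60,0,-92,0,0,0]]'
python3 -m crank '[[100,0,0,0,0,0,0],[100,-5,0,-10,0,-0.14,0],[100,-10,0,-20,0,-0.28,0],[100,-20,0,-30,0,-0.42,0],[100,-35,0,-40,0,-0.576,0],[100,-35,0,-40,0,-0.576,0],[100,-35,0,-40,0,-0.576,0]]'
python3 - <<'E'
from tub import *
tub(60,90,roi=(380,560,-100,120))
pw,_,_=cloud("wrist")
p,d,W=cloud("top");save(cv2.resize(np.hstack([p[185:285,205:345]]),None,fx=3.4,fy=3.4),'x.png')
s,_,_=cloud("scene")
a=cv2.resize(p[190:290,200:420],(770,350));b=cv2.resize(pw,(333,250));c=cv2.resize(s[180:340,150:420],(437,250))
save(np.vstack([a,np.hstack([b,c])]),'fin.png')
E
```

```text
clock: 29.25
eef_pos: [462.0, 18.2, 41.9]
eef_rot: [3.141, -0.573, 1.57]
wrist_force: [-3.2, -3.5, 7.7]
finger_gap: 66.0
finger_force: 60.0
clock: 30.25
eef_pos: [462.2, 18.8, 153.6]
eef_rot: [3.139, -0.572, 1.571]
wrist_force: [-0.6, 0.7, 0.1]
finger_gap: 94.0
finger_force: 0.0
clock: 30.95
eef_pos: [461.4, -31.2, 165.0]
eef_rot: [-3.14, -0.001, 1.571]
wrist_force: [-0.2, 0.8, 1.1]
finger_gap: 93.9
finger_force: 0.0
3972 [61.6 71.8 73.4] [461.8   7.6] [151.1  67.6] 90.0
[-1.470e-01  1.460e-01  1.808e+00  1.000e-03  1.189e+00 -1.480e-01] [461.4 -31.2 165. ] [-3.140e+00 -1.000e-03  1.571e+00]
```

View pics/fin.png

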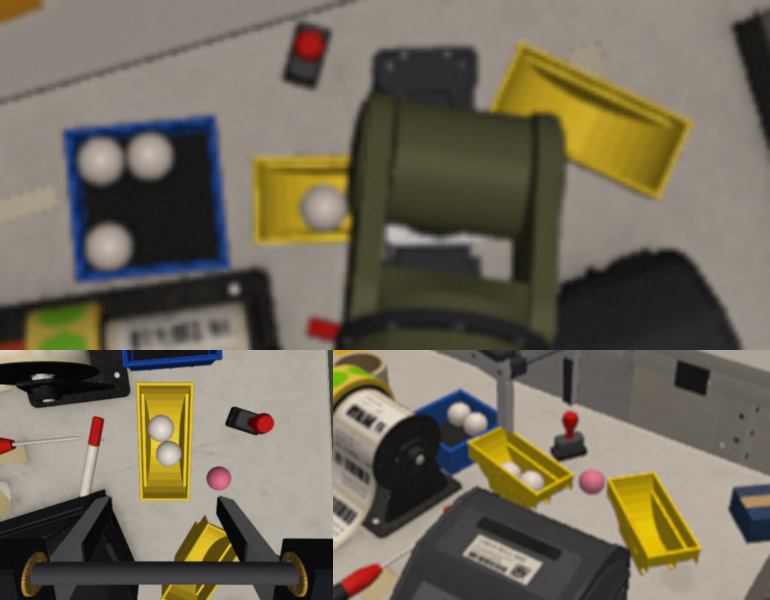

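The composite shows three balls in the tray at (101,160), (150,156) and (108,245). Two balls are in the upright tub at (160,428) and (169,454) in the lower-left view. The empty tub, pink ball and stamp are undisturbed, and the gripper is free. I hand the job in.

```bash
python3 -c "
from cell import manip
print(manip.sign_off())"
```

```text
the job is handed in; nothing more can be done
None
```

The job is done and handed in at about 31 s: three balls are in the blue tray, the tub stands upright on the bench with the other two inside, and the empty tub, stamp and pink ball look undisturbed in the last pictures.

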